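Latch the nutrient tub and hold the probe in its lid slot

TASK

Swing the steel strap latch on the nutrient tub's lid down until it lies fully home in its catch. Then take the flat probe out of its holder by the handle, pass its blade upright down through the narrow slot in the lid, and finish while still holding it there, with the underside of the handle about 2 cm above the lid, so that the gripper alone carries the probe. Leave the latch closed, and leave the jug, the beaker and the stopper where they stand.

Things in the scene. Friction and masses are not known exactly. Their poses are not given: they have to be found in the camera images.
- latch (a joint): The steel strap latch on the tub's lid. Angle in rad: 0 = lying level in its catch (end stop), growing as it is lifted; starts raised at 0.9 to 1.5. The hinge has friction (about 0.06 N m): the strap stays where it is left and needs about 1 N at its outer part to move.
- latch_hinge (a point): Middle of the latch's hinge axis (this frame's x), 128 mm above the table, 8 mm above the lid; fixed to the tub, with the tub's axes. The strap, 24 mm wide (x), 5 mm thick (2.5 mm each side of the axis), 120 mm long with a lip 11 mm high at its end, points along cos(a) y + sin(a) z at latch angle a. Hinge cheeks stand at x = +-18 mm, 8 mm above the axis.
- latch_push (a point): Middle of the strap's upper face, 75 mm from the hinge axis: a good place to push. Moves with the strap; z is the normal of that face.
- slot (a point): Centre of the slot in the tub's grey lid, at the lid's top face, 120 mm above the table; the tub's axes, z up. The slot is 38 mm long (x), 12 mm wide (y), through a lid 6 mm thick, with a thin dark rim; below it the tub is hollow to 4 mm above the table. The latch's hinge axis lies 110 mm from the slot along +y.
- probe_grip (a point): Centre of the probe's black handle, 44 mm (x) by 28 mm (y) by 60 mm high (z, up). Its underside is 30 mm below this point; from it a steel blade hangs 77 mm, 36 mm wide (x), 10 mm thick (y), edges and tip rounded, centred; tip 107 mm below this point. Same either way round. 0.1 to 0.2 kg. Starts upright in the holder, handle underside on the holder's top.
- tub: White plastic tub with a grey lid, fixed; origin under its centre on the table. Lid 200 mm (x) by 280 mm (y), top face 120 mm above the table. The slot's centre is at y = -65 mm, the latch's hinge at y = 45 mm. The catch is a pair of steel cheeks on the wall at y = 149 mm, up to 10 mm above the lid; closed, the strap lies between them.
- holder: Fixed aluminium bench holder, 70 by 52 mm and 82 mm high on a 110 by 100 mm foot plate; origin under its centre on the table. The blade hangs in its open pocket, 42 mm (x) by 16 mm (y), the full height. Tub and holder stand side by side; which is on the left varies.
- jug: White plastic jug, 130 mm across, 240 mm high, loose, at the left of the bench; origin under its centre. Leave it alone.
- beaker: Glass beaker, 68 mm across, 80 mm high, loose, beyond the work; origin under its centre. Leave it alone.
- stopper: Black rubber stopper, 48 mm across, 40 mm high, loose, beyond the work; origin under its centre. Leave it alone.
There are look-alikes about, which are no part of the job. Of the things that look like the part that bears probe_grip, the smallest one is meant.

How it is judged:
On the way, in this order (a step that is already met when the one before it is completed fails the run):
1. the latch is closed in its catch, the probe still in its holder (value of joint latch below 0.08 rad and height (world z) of probe_grip below 0.14 m), for 0.2 s.
2. the probe is lifted clear of its holder (height (world z) of probe_grip above 0.2 m), for 0.1 s.
At the end, for the whole second after the job is handed in: Latch closed (under 0.08 rad). Blade through the slot: handle centre within 6 mm of the slot centre along each slot direction, upright within 0.1 rad, turned within 0.2 rad, handle underside 8 to 35 mm above the lid, still, and gripped by the fingers (over 1 N) (value of joint latch below 0.08 rad and x of probe_grip in the frame of slot between -0.006 and 0.006 m and y of probe_grip in the frame of slot between -0.006 and 0.006 m and z of probe_grip in the frame of slot between 0.038 and 0.065 m and angle between the z axis of probe_grip and the z axis of slot, either way round below 0.1 rad and angle between the x axis of probe_grip and the x axis of slot, either way round below 0.2 rad and contact force between the fingers and probe above 1 N and linear speed of probe below 0.02 m/s); the arm keeps its last pose, push and grip.
It fails at once if the jug is pushed more than 30 mm or tipped (distance of jug from where it was at the start of the episode above 0.03 m or angle between jug's own z axis and vertical above 0.3 rad).
It fails at once if the beaker is pushed more than 30 mm or tipped (distance of beaker from where it was at the start of the episode above 0.03 m or angle between beaker's own z axis and vertical above 0.3 rad).
It fails at once if the stopper is pushed more than 30 mm or tipped (distance of stopper from where it was at the start of the episode above 0.03 m or angle between stopper's own z axis and vertical above 0.3 rad).
It also fails if it takes over 58 s, if anything falls off the work surface, if the arm or the gripper's body presses on something with over 40 N, if the wrist force passes 120 N, or if a joint passes its speed limit or range.

ROBOT

A 7-joint arm with a two-finger parallel gripper is mounted at the origin on the work surface. World frame = base frame: x ahead of the robot, y to its left, z up, the work surface at z = 0. Lengths are in m, angles in rad, forces in N, time in s.
With the tool pointing down it reaches from about 0.425 to 0.95 m from the base axis. Payload 16.7 kg.
Tool frame: the origin (TCP) lies midway between the tips of the shut fingers; the grasp point (between the pads) lies 19 mm behind it; x points along the fingers, y is the direction in which the jaws open and shut, and the axes are right-handed (so a half turn about x gives the same grasp; the last joint's range is limited). The gripper opens to 94 mm and grips with 3 to 60 N. Pads are 16 mm wide; open, the fingers measure 119 mm over their backs; the gripper's body (75 mm by 177 mm) begins 78 mm behind the grasp point.
Start: joints at [-1.315, 0.426, 0.074, 1.606, -0.034, 1.111, -0.067], TCP at [0.266, 0.62, 0.205] pointing down, gripper open.
Joint ranges: [-2.85, 2.85], [-0.5, 2.14], [-1.23, 1.37], [0.21, 2.46], [-1.02, 4.16], [0.16, 2.05], [-2.73, 2.73]. Speed limits (rad/s): [1.89, 1.89, 2.39, 2.39, 3.01, 3.01, 3.01].

INTERFACE

Orientations are given as a unit quaternion [w, x, y, z].
In Python, from rig import env, viewer, job gives the robot as it stands.
- The arm moves only by the tool jog_arm, never from a script. Its argument "motion" is a list of rows, each an object with "travel": the shift along the tool's x, y, z in mm, a list of three; "rot": the turn, a rotation vector about the tool's x, y, z in rad, a list of three; "fingers": the closure, from 0 (fully open) to 1 (shut). In form: [{"travel": [dx, dy, dz], "rot": [wx, wy, wz], "fingers": fingers}, ...]. A call has 1 to 20 rows; each row is the pose to reach, as a shift and turn from the pose commanded when the call began, along the tool's axes at that moment; what a row does not reach only later rows make up. A row lasts 1/12 s, in which the tool goes at most 41.7 mm and 7.16 degrees, less where a joint would pass 70% of its speed; a pose out of reach is approached as far as the arm can. A call with a gripper value outside its range is refused whole. The fingers move at their own pace and stop on an object; "newtons" is the grip in N (left out, the last holds). Time passes only in rows, so rows that repeat a pose let the fingers close. It gives the time, the measured TCP pose, the force and the opening at its end, in the units of the state.
- env.read_state(): the state, without advancing time (a new reading comes with each control period).
- viewer.get_image(name): name is "scene" or "side" or "wrist"; returns a dict with "image" (480x640x3 uint8, red, green, blue), "depth" (480x640 float32, m along the optical axis (not along the pixel's ray), 0 where there is no reading), "K" (3x3 intrinsics, pixels), "xyz" and "orientation" of the camera in the world; the wrist camera has in their place "hand_eye" (4x4, takes a point from camera to tool coordinates, whose origin is the TCP and whose axes are the tool frame's). Camera axes: x right, y down, z forward; pixel columns grow to the right and rows downward; lengths in m; the calibration is good to about 2 mm. A picture is of the moment at which its call begins: read the wrist's pose just before it.
- job.job_done(): hands the job in, once; it reports no verdict.
The state is a dict: "time_s": time; "joint_pos": joint angles; "joint_vel": joint speeds; "joint_torque": joint torques, N m; "tcp_pos": TCP position; "tcp_rot": TCP orientation; "ft_force": force on the tool from outside, world axes, zero at the start; "ft_torque": the same for the moment, N m; "finger_gap": finger opening in m.
Only numpy, scipy, OpenCV 4.12 (cv2) and the standard library are available. Lean on these libraries where they do the work, as an engineer would, in place of code of your own. Each camera call takes 0.05 s, during which the arm holds its last target. There are 200 camera calls.

## Working session

There is one attempt and no reset: what is moved stays moved. The work goes in short steps, Python scripts to look and compute and a tool call to move; the robot and the scene stay as the last step left them, time stands still between calls to the robot, and variables do not carry over. Pictures are saved under pics/ and viewed, about 8 in all and at most 12, crops included, and the job is handed in when it is done.

Besides the shell and the picture viewer there is one more tool, called as name(argument=value, ...) on one line, values as JSON. jog_arm: Moves the arm, as the interface text tells. Its arguments: {"type":"object","properties":{"motion":{"type":"array"},"newtons":{"type":"number"}},"required":["motion"]}

```bash
mkdir -p pics; ls
cat > h.py <<'E'
import numpy as np, cv2
from scipy.spatial.transform import Rotation as R
from rig import env, viewer, job
def rot(q): return R.from_quat([q[1],q[2],q[3],q[0]]).as_matrix()
def grab(name):
    s=env.read_state(); d=viewer.get_image(name)
    if name=="wrist":
        T=np.eye(4);T[:3,:3]=rot(s["tcp_rot"]);T[:3,3]=s["tcp_pos"];M=T@np.array(d["hand_eye"])
    else:
        M=np.eye(4);M[:3,:3]=rot(d["orientation"]);M[:3,3]=d["xyz"]
    d["M"]=M; return d
def cloud(d):
    K=np.array(d["K"]);z=d["depth"];v,u=np.mgrid[:480,:640]
    P=np.stack([(u-K[0,2])/K[0,0]*z,(v-K[1,2])/K[1,1]*z,z],-1)
    return P@d["M"][:3,:3].T+d["M"][:3,3]
def save(d,f): cv2.imwrite(f,cv2.cvtColor(d["image"],cv2.COLOR_RGB2BGR))
def ray(d,u,v,h):
    K=np.array(d["K"]);r=d["M"][:3,:3]@np.array([(u-K[0,2])/K[0,0],(v-K[1,2])/K[1,1],1]);o=d["M"][:3,3]
    return o+r*(h-o[2])/r[2]
E
python3 - <<'E'
from h import *
import pickle
D={}
for n in("scene","side","wrist"):
    D[n]=grab(n);print(n,D[n]["M"].round(3).tolist(),np.array(D[n]["K"]).round(0).tolist())
pickle.dump(D,open("d0.pkl","wb"))
save(D["scene"],"pics/s0.png");save(D["side"],"pics/d0.png")
print(env.read_state())
E
```

```text
pics
scene [[-0.217, 0.8, -0.559, 1.177], [0.976, 0.174, -0.131, 0.239], [-0.008, -0.574, -0.819, 0.872], [0.0, 0.0, 0.0, 1.0]] [[438.0, 0.0, 324.0], [0.0, 438.0, 231.0], [0.0, 0.0, 1.0]]
side [[0.989, -0.086, 0.122, 0.52], [-0.149, -0.537, 0.83, -0.728], [-0.006, -0.839, -0.544, 0.649], [0.0, 0.0, 0.0, 1.0]] [[443.0, 0.0, 314.0], [0.0, 443.0, 242.0], [0.0, 0.0, 1.0]]
wrist [[0.394, 0.891, 0.226, 0.2], [0.919, -0.382, -0.098, 0.649], [-0.001, 0.246, -0.969, 0.384], [0.0, 0.0, 0.0, 1.0]] [[336.0, 0.0, 320.0], [0.0, 336.0, 242.0], [0.0, 0.0, 1.0]]
{'time_s': 0.15, 'joint_pos': array([-1.31549461,  0.42660464,  0.07385422,  1.60639363, -0.03409362,
        1.11082086, -0.06710769]), 'joint_vel': array([-1.98438730e-03, -2.88385646e-03, -4.09536168e-05, -2.28007015e-03,
       -1.70149026e-03,  7.80504588e-04, -4.29376869e-04]), 'joint_torque': array([ 3.47847694e-03, -9.36273909e+01,  3.66939314e+00, -4.54428828e+01,
       -4.86671843e-02,  1.78739335e-02,  1.06245056e-04]), 'tcp_pos': array([0.26573574, 0.62014934, 0.20495485]), 'tcp_rot': array([ 0.69262469,  0.14181623,  0.69271536, -0.14249431]), 'ft_force': array([ 0.37499243, -0.77223212,  0.49097235]), 'ft_torque': array([-0.0401188 , -0.00208334,  0.0358243 ]), 'finger_gap': 0.09467016180339398}
```

View pics/s0.png

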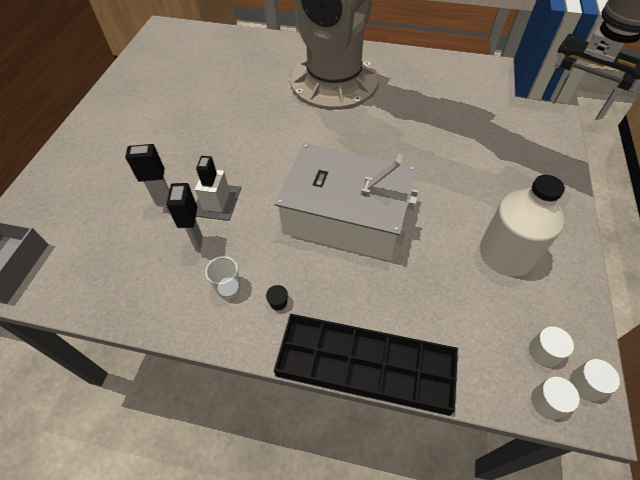

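View pics/d0.png

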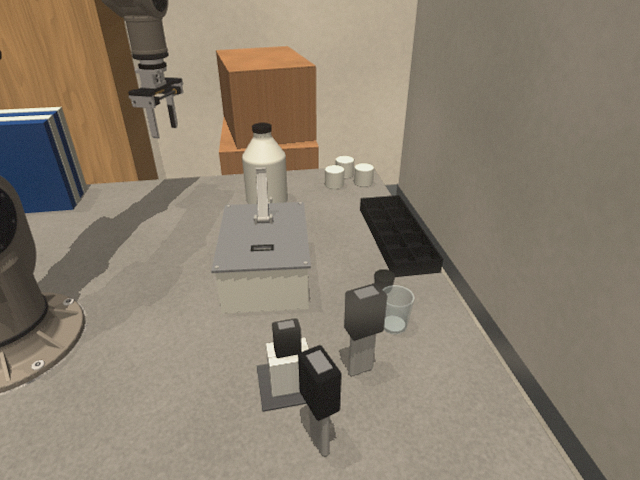

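The scene view shows three probe-like things: (145,160), (182,205) and (207,170). The first two have big handles and stand outside the holder. The one at (207,170) is the smallest and sits in the holder's block, so it fits the description. The slot is at about (320,178), the raised strap runs from (368,188) to (400,160), and the jug, beaker and stopper are clear of these. Next I measure and make one crop to confirm.

Run:
```python
from h import *
import pickle
D=pickle.load(open("d0.pkl","rb"))
for n in("scene","side"):
    d=D[n];P=cloud(d);hsv=cv2.cvtColor(d["image"],cv2.COLOR_RGB2HSV);V=hsv[...,2].astype(int)
    ok=(d["depth"]>0)&(P[...,0]>.3)&(P[...,0]<1)&(abs(P[...,1])<.5)
    lid=ok&(abs(P[...,2]-.12)<.006)
    nl,L,st,_=cv2.connectedComponentsWithStats(lid.astype(np.uint8));i=1+st[1:,4].argmax()
    m=(L==i).astype(np.uint8);c=max(cv2.findContours(m,0,2)[0],key=cv2.contourArea)
    print(n,"lid z",np.median(P[...,2][L==i]),st[i])
    w=np.array([ray(d,u,v,.12)[:2] for u,v in c[:,0]]);
    r=cv2.minAreaRect((w*1000).astype(np.float32));print(" lid rect",r)
    # dark slot inside lid hull
    hull=np.zeros((480,640),np.uint8);cv2.fillConvexPoly(hull,cv2.convexHull(c),1);hull=cv2.erode(hull,np.ones((9,9)))
    nl,L2,s2,cc=cv2.connectedComponentsWithStats(((V<75)&(hull>0)).astype(np.uint8))
    for k in range(1,nl):
        if s2[k,4]>30:
            vv,uu=np.where(L2==k);w=np.array([ray(d,a,b,.12)[:2] for a,b in zip(uu,vv)])*1000
            print(" dark",cc[k].round(1),s2[k,4],cv2.minAreaRect(w.astype(np.float32)))
    # strap: above lid
    x=ok&(P[...,2]>.132)&(P[...,2]<.3)&(hull>0)
    for q in [x]:
        q=P[q]; print(" above-lid n",len(q)); 
        if len(q): print(q[np.argsort(q[:,2])][::max(1,len(q)//12)].round(3).tolist())
    # black handles
    h=ok&(V<70)&(P[...,2]>.07)&(P[...,1]<.05)
    nl,L3,s3,cc=cv2.connectedComponentsWithStats(h.astype(np.uint8))
    for k in range(1,nl):
        if s3[k,4]>60:
            q=P[L3==k];print(" black",cc[k].round(0),s3[k],"min",np.percentile(q,2,0).round(3),"max",np.percentile(q,98,0).round(3))
a=D["scene"]["image"][130:270,110:450];b=D["side"]["image"][160:460,200:430]
a=cv2.resize(a,None,fx=1.76,fy=1.76);b=cv2.resize(b,None,fx=1.0,fy=1.0)
o=np.zeros((560,600,3),np.uint8);o[:a.shape[0],:a.shape[1]]=a;o[250:550,:230]=b
b2=cv2.resize(D["side"]["image"][300:420,240:350],None,fx=2.5,fy=2.5);o[250:550,240:240+275]=b2
cv2.imwrite("pics/c1.png",o[...,::-1])
```

```text
scene lid z 0.11973719199046579 [ 274  143  143   92 8134]
 lid rect ((528.2060546875, 149.81890869140625), (296.59967041015625, 204.06646728515625), 85.51835632324219)
 dark [320.  177.7] 94 ((519.9006958007812, 77.93452453613281), (21.7643985748291, 48.847713470458984), 85.3194808959961)
 above-lid n 285
[[0.552, 0.189, 0.132], [0.512, 0.189, 0.134], [0.52, 0.186, 0.135], [0.542, 0.185, 0.137], [0.527, 0.193, 0.142], [0.531, 0.197, 0.151], [0.541, 0.205, 0.161], [0.522, 0.21, 0.17], [0.544, 0.212, 0.178], [0.544, 0.222, 0.186], [0.524, 0.225, 0.194], [0.532, 0.229, 0.203], [0.544, 0.235, 0.214]]
 black [146. 164.] [126 144  39  38 950] min [ 0.56  -0.339  0.109] max [ 0.607 -0.285  0.188]
 black [207. 172.] [196 156  20  31 378] min [ 0.528 -0.201  0.086] max [ 0.571 -0.176  0.143]
 black [183. 207.] [166 183  31  49 895] min [ 0.652 -0.2    0.109] max [ 0.713 -0.16   0.189]
side lid z 0.12116196950078584 [ 212  201   99   72 5762]
 lid rect ((529.478271484375, 144.4942626953125), (299.5868225097656, 200.35647583007812), 85.52365112304688)
 dark [260.4 247.2] 57 ((522.6429443359375, 77.18321228027344), (19.47510528564453, 46.66907501220703), 80.88934326171875)
 above-lid n 184
[[0.523, 0.185, 0.132], [0.553, 0.176, 0.134], [0.526, 0.188, 0.136], [0.525, 0.177, 0.136], [0.542, 0.187, 0.137], [0.514, 0.185, 0.138], [0.543, 0.191, 0.14], [0.536, 0.193, 0.142], [0.525, 0.194, 0.146], [0.541, 0.19, 0.149], [0.541, 0.195, 0.152], [0.54, 0.199, 0.155], [0.533, 0.199, 0.158]]
 black [364. 327.] [345 316  39  25 616] min [ 0.653 -0.212  0.11 ] max [ 0.712 -0.186  0.151]
 black [311. 374.] [ 273  325   68   96 2714] min [ 0.531 -0.352  0.09 ] max [ 0.608 -0.202  0.189]
```

View pics/c1.png

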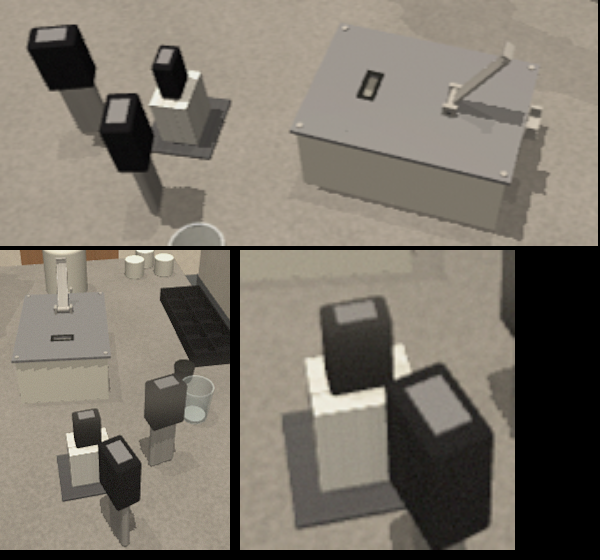

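The crop confirms it: the smallest black handle stands in the white block, and the two larger ones stand loose beside it. The tub is turned about −4.6°, with the slot near (0.521, 0.078) and the hinge near (0.53, 0.187). Next I plan the latch push.

```bash
cat >> h.py <<'E'
def down(psi): # tool x down, tool y along world angle psi
    x=np.array([0,0,-1.]);y=np.array([np.cos(psi),np.sin(psi),0]);return np.stack([x,y,np.cross(x,y)],1)
def to(p,Rt,s=None):
    s=s or env.read_state();A=rot(s["tcp_rot"])
    print("travel",(A.T@(np.array(p)-s["tcp_pos"])*1000).round(1),"rot",R.from_matrix(A.T@Rt).as_rotvec().round(3))
E
python3 - <<'E'
from h import *
import pickle
D=pickle.load(open("d0.pkl","rb"))
A=rot(env.read_state()["tcp_rot"]);print(A.round(3))
P=cloud(D["scene"]);q=P[(P[...,2]>.16)&(P[...,2]<.26)&(P[...,1]>.28)&(P[...,0]>.4)&(P[...,0]<.9)]
print("jug",q.min(0),q.max(0))
# strap fit
for n in("scene","side"):
    P=cloud(D[n]);q=P[(P[...,2]>.145)&(P[...,2]<.25)&(abs(P[...,0]-.53)<.04)&(P[...,1]>.15)&(P[...,1]<.27)]
    c=q.mean(0);v=np.linalg.svd(q-c)[2][0];v*=np.sign(v[2]);t=(.128-c[2])/v[2];tt=((q-c)@v)
    print(n,len(q),"dir",v.round(3),"hinge~",(c+t*v).round(4),"ang",np.arctan2(v[2],v[1]),"len",tt.max()-t, "tip",(c+v*tt.max()).round(3))
# probe top face (z~.14)
for n in("scene",):
    P=cloud(D[n]);q=P[(abs(P[...,2]-.142)<.004)&(abs(P[...,0]-.55)<.05)&(abs(P[...,1]+.19)<.05)]
    print(n,len(q),q.mean(0),cv2.minAreaRect((q[:,:2]*1000).astype(np.float32)))
    q=P[(abs(P[...,2]-.005)<.01)&(abs(P[...,0]-.55)<.1)&(abs(P[...,1]+.19)<.1)]
y=np.array([.08,.9968,0]);h=np.array([.531,.187,.128])
psi=np.arctan2(.9968,.08)
for z0 in(psi,psi-np.pi):
    to([.40,.45,.32],down(z0)); to(h-.03*y+[0,0,.20],down(z0));
E
```

```text
[[-0.     0.394  0.919]
 [-0.001  0.919 -0.394]
 [-1.    -0.001  0.   ]]
jug [0.50667466 0.47412141 0.16000618] [0.61066379 0.58805831 0.24362732]
scene 276 dir [0.036 0.491 0.87 ] hinge~ [0.5328 0.1861 0.128 ] ang 1.0573240897564706 len 0.12237792052846905 tip [0.537 0.246 0.235]
side 460 dir [0.041 0.508 0.86 ] hinge~ [0.5327 0.1834 0.128 ] ang 1.0372443639183415 len 0.1224701857076217 tip [0.538 0.246 0.233]
scene 178 [ 0.54929775 -0.18971186  0.1415671 ] ((548.4776611328125, -190.40530395507812), (44.229339599609375, 28.14222526550293), 7.790205478668213)
travel [-114.9 -103.6  190.4] rot [-0.325 -0.     0.001]
travel [-122.7 -322.2  424. ] rot [-0.325 -0.     0.001]
travel [-114.9 -103.6  190.4] rot [2.817e+00 1.000e-03 0.000e+00]
travel [-122.7 -322.2  424. ] rot [2.817e+00 1.000e-03 0.000e+00]
```

jog_arm(motion=[{"travel": [-40, 0, 0], "rot": [0, 0, 0], "fingers": 1}, {"travel": [-80, 0, 0], "rot": [0, 0, 0], "fingers": 1}, {"travel": [-115, 0, 0], "rot": [-0.1, 0, 0], "fingers": 1}, {"travel": [-120, -30, 30], "rot": [-0.2, 0, 0], "fingers": 1}, {"travel": [-123, -322, 424], "rot": [-0.325, 0, 0], "fingers": 1}, {"travel": [-123, -322, 424], "rot": [-0.325, 0, 0], "fingers": 1}, {"travel": [-123, -322, 424], "rot": [-0.325, 0, 0], "fingers": 1}, {"travel": [-123, -322, 424], "rot": [-0.325, 0, 0], "fingers": 1}, {"travel": [-123, -322, 424], "rot": [-0.325, 0, 0], "fingers": 1}, {"travel": [-123, -322, 424], "rot": [-0.325, 0, 0], "fingers": 1}, {"travel": [-123, -322, 424], "rot": [-0.325, 0, 0], "fingers": 1}, {"travel": [-123, -322, 424], "rot": [-0.325, 0, 0], "fingers": 1}, {"travel": [-123, -322, 424], "rot": [-0.325, 0, 0], "fingers": 1}, {"travel": [-123, -322, 424], "rot": [-0.325, 0, 0], "fingers": 1}, {"travel": [-123, -322, 424], "rot": [-0.325, 0, 0], "fingers": 1}, {"travel": [-123, -322, 424], "rot": [-0.325, 0, 0], "fingers": 1}, {"travel": [-123, -322, 424], "rot": [-0.325, 0, 0], "fingers": 1}, {"travel": [-123, -322, 424], "rot": [-0.325, 0, 0], "fingers": 1}])

```text
time_s: 1.65
tcp_pos: [0.5293, 0.1555, 0.3283]
tcp_rot: [0.706, 0.029, 0.707, -0.03]
ft_force: [-0.4, 0.9, 0.1]
finger_gap: 0.0007
```

jog_arm(motion=[{"travel": [40, 30, 0], "rot": [0, 0, 0], "fingers": 1}, {"travel": [80, 30, 0], "rot": [0, 0, 0], "fingers": 1}, {"travel": [115, 30, 0], "rot": [0, 0, 0], "fingers": 1}, {"travel": [136, 32, 0], "rot": [0, 0, 0], "fingers": 1}, {"travel": [138, 42, 0], "rot": [0, 0, 0], "fingers": 1}, {"travel": [139, 52, 0], "rot": [0, 0, 0], "fingers": 1}, {"travel": [141, 60, 0], "rot": [0, 0, 0], "fingers": 1}, {"travel": [145, 68, 0], "rot": [0, 0, 0], "fingers": 1}, {"travel": [153, 75, 0], "rot": [0, 0, 0], "fingers": 1}, {"travel": [162, 82, 0], "rot": [0, 0, 0], "fingers": 1}, {"travel": [170, 86, 0], "rot": [0, 0, 0], "fingers": 1}, {"travel": [179, 90, 0], "rot": [0, 0, 0], "fingers": 1}, {"travel": [186, 92, 0], "rot": [0, 0, 0], "fingers": 1}, {"travel": [192, 93, 0], "rot": [0, 0, 0], "fingers": 1}, {"travel": [196, 93, 0], "rot": [0, 0, 0], "fingers": 1}, {"travel": [199, 93, 0], "rot": [0, 0, 0], "fingers": 1}, {"travel": [201, 93, 0], "rot": [0, 0, 0], "fingers": 1}, {"travel": [202, 93, 0], "rot": [0, 0, 0], "fingers": 1}, {"travel": [202, 93, 0], "rot": [0, 0, 0], "fingers": 1}])

```text
time_s: 3.23
tcp_pos: [0.5364, 0.25, 0.1296]
tcp_rot: [0.707, 0.029, 0.706, -0.028]
ft_force: [-18.1, -7.0, 51.8]
finger_gap: -0.0001
```

jog_arm(motion=[{"travel": [-4, 0, 0], "rot": [0, 0, 0], "fingers": 1}, {"travel": [-30, 0, 0], "rot": [0, 0, 0], "fingers": 1}, {"travel": [-70, 0, 0], "rot": [0, 0, 0], "fingers": 1}, {"travel": [-110, -10, 0], "rot": [0, 0, 0], "fingers": 0.5}, {"travel": [-120, -50, 0], "rot": [0, 0, 0], "fingers": 0}, {"travel": [-120, -90, 0], "rot": [0, 0, 0], "fingers": 0}, {"travel": [-120, -130, 0], "rot": [0, 0, 0], "fingers": 0}, {"travel": [-120, -160, 0], "rot": [0, 0, 0], "fingers": 0}, {"travel": [-120, -173, 0], "rot": [0, 0, 0], "fingers": 0}, {"travel": [-120, -173, 0], "rot": [0, 0, 0], "fingers": 0}, {"travel": [-120, -173, 0], "rot": [0, 0, 0], "fingers": 0}, {"travel": [-120, -173, 0], "rot": [0, 0, 0], "fingers": 0}])

```text
time_s: 4.23
tcp_pos: [0.5224, 0.0789, 0.2464]
tcp_rot: [0.707, 0.028, 0.707, -0.028]
ft_force: [-0.2, 0.8, 0.5]
finger_gap: 0.0568
```

Run:
```python
from h import *
import pickle
s=env.read_state();print(s["tcp_pos"],s["ft_force"])
d=grab("wrist");pickle.dump(d,open("w1.pkl","wb"));save(d,"pics/w1.png");e=grab("side")
P=cloud(e);q=P[(P[...,2]>.126)&(abs(P[...,0]-.54)<.03)&(P[...,1]>.20)&(P[...,1]<.32)&(P[...,2]<.2)];print("strap z:",len(q),np.percentile(q[:,2],[5,50,95]) if len(q) else 0)
save(e,"pics/d1.png")
```

```text
[0.52244423 0.07894549 0.24638413] [-0.22234171  0.84786188  0.46882416]
strap z: 209 [0.12942482 0.13171045 0.1381309 ]
```

View pics/w1.png

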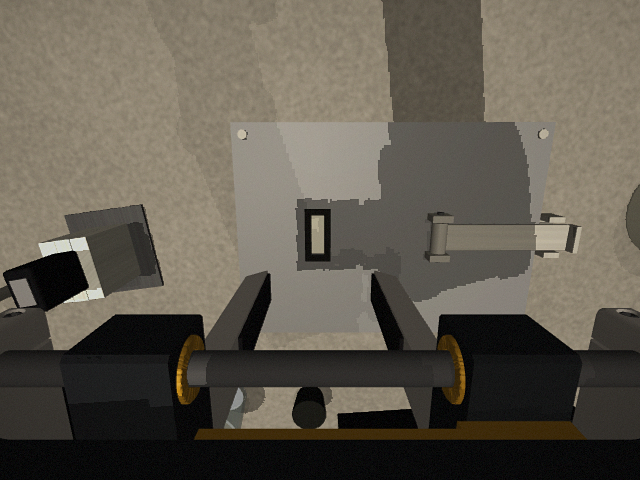

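The strap lies flat between its catch cheeks, from about (440,235) to (575,237), with its face at z ≈ 0.131. The slot rim is at (317,235) and the probe's holder at the left, about (90,265). Now I measure the slot precisely.

Run:
```python
from h import *
import pickle
d=pickle.load(open("w1.pkl","rb"));g=cv2.cvtColor(d["image"],cv2.COLOR_RGB2GRAY)
m=np.zeros_like(g);m[195:275,295:340]=(g[195:275,295:340]<45)
nl,L,st,cc=cv2.connectedComponentsWithStats(m);k=1+st[1:,4].argmax();print(st[k])
c=max(cv2.findContours((L==k).astype(np.uint8),cv2.RETR_EXTERNAL,cv2.CHAIN_APPROX_NONE)[0],key=len)
for h in(.12,.121):
  w=np.array([ray(d,u,v,h)[:2] for u,v in c[:,0]])*1000;print("rim",cv2.minAreaRect(w.astype(np.float32)),(w.max(0)+w.min(0))/2)
# inner opening
inn=np.zeros_like(g);inn[212:258,308:328]=(g[212:258,308:328]>=60)
vv,uu=np.where(inn>0);print("inner px",uu.min(),uu.max(),vv.min(),vv.max())
P=cloud(d);print("lid z",np.median(P[150:190,400:480,2]))
# lid edge line (far left vertical edge and top edge)
pts=[]
for u in range(250,540,4):
    col=g[110:135,u].astype(int);v=110+np.argmax(np.abs(np.diff(col)));pts.append(ray(d,u,v+.5,.12)[:2])
pts=np.array(pts);vx,vy,_,_=cv2.fitLine(pts.astype(np.float32),cv2.DIST_HUBER,0,.001,.001).ravel();print("lid edge angle deg",np.degrees(np.arctan2(vy,vx)))
```

```text
[304 209  27  53 843]
rim ((521.8496704101562, 76.20652770996094), (23.830965042114258, 49.951881408691406), 85.86675262451172) [521.74803576  76.27007885]
rim ((521.618896484375, 76.23445129394531), (23.753042221069336, 49.788516998291016), 85.86674499511719) [521.51766256  76.29779175]
inner px 311 323 215 253
lid z 0.12019857390383551
lid edge angle deg 85.46415
```

Run:
```python
from h import *
to([.5488,-.190,.25],down(np.radians(97.8)))
```

```text
travel [  -3.7 -266.3   47.3] rot [-0.214 -0.     0.   ]
```

jog_arm(motion=[{"travel": [-4, -40, 6], "rot": [-0.1, 0, 0], "fingers": 0}, {"travel": [-4, -80, 12], "rot": [-0.2, 0, 0], "fingers": 0}, {"travel": [-4, -266, 47], "rot": [-0.214, 0, 0], "fingers": 0}, {"travel": [-4, -266, 47], "rot": [-0.214, 0, 0], "fingers": 0}, {"travel": [-4, -266, 47], "rot": [-0.214, 0, 0], "fingers": 0}, {"travel": [-4, -266, 47], "rot": [-0.214, 0, 0], "fingers": 0}, {"travel": [-4, -266, 47], "rot": [-0.214, 0, 0], "fingers": 0}, {"travel": [-4, -266, 47], "rot": [-0.214, 0, 0], "fingers": 0}, {"travel": [-4, -266, 47], "rot": [-0.214, 0, 0], "fingers": 0}, {"travel": [-4, -266, 47], "rot": [-0.214, 0, 0], "fingers": 0}, {"travel": [-4, -266, 47], "rot": [-0.214, 0, 0], "fingers": 0}])

```text
time_s: 5.25
tcp_pos: [0.5484, -0.1894, 0.2503]
tcp_rot: [0.705, -0.048, 0.706, 0.048]
ft_force: [0.3, 0.3, -0.2]
finger_gap: 0.094
```

Run:
```python
from h import *
import pickle
s=env.read_state();print(s["tcp_pos"],s["finger_gap"])
d=grab("wrist");pickle.dump(d,open("w2.pkl","wb"));save(d,"pics/w2.png")
P=cloud(d);q=P[(abs(P[...,2]-.142)<.005)&(abs(P[...,0]-.55)<.04)&(abs(P[...,1]+.19)<.04)]
print(len(q),np.median(q[:,2]),cv2.minAreaRect((q[:,:2]*1000).astype(np.float32)),[np.percentile(q[:,i],[1,99]).round(4) for i in(0,1)])
```

```text
[ 0.54838358 -0.18943415  0.25025275] 0.09403419320207529
1505 0.14234492708620494 ((548.2942504882812, -192.1034393310547), (44.24700164794922, 27.973966598510742), 5.50314998626709) [array([0.5264, 0.5691]), array([-0.2067, -0.1779])]
```

View pics/w2.png

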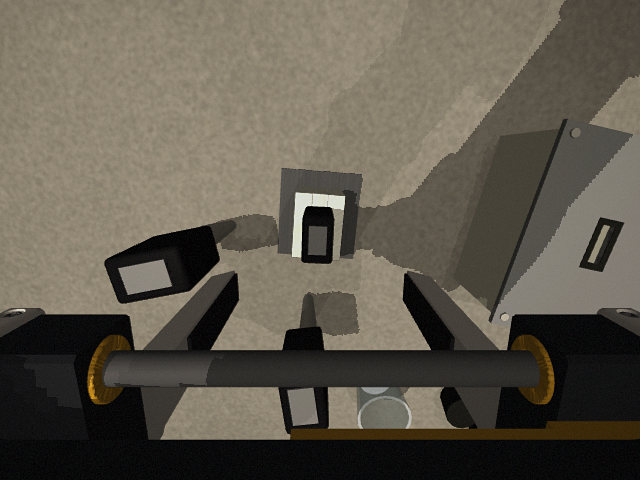

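The wrist view shows the target's top at (317,240) between the open fingers. The big look-alikes are at (160,265) and (303,395), clear of the fingers' downward path. The refined probe pose is (0.5483, −0.1921), yaw 5.5°, top z = 0.1423.

Run:
```python
from h import *
to([.5483,-.1921,.106],down(np.radians(95.5)))
```

```text
travel [144.4  -2.6  -0.4] rot [ 0.041 -0.    -0.   ]
```

jog_arm(motion=[{"travel": [20, -2.6, -0.4], "rot": [0.04, 0, 0], "fingers": 0}, {"travel": [55, -2.6, -0.4], "rot": [0.04, 0, 0], "fingers": 0}, {"travel": [90, -2.6, -0.4], "rot": [0.04, 0, 0], "fingers": 0}, {"travel": [120, -2.6, -0.4], "rot": [0.04, 0, 0], "fingers": 0}, {"travel": [138, -2.6, -0.4], "rot": [0.04, 0, 0], "fingers": 0}, {"travel": [144, -2.6, -0.4], "rot": [0.04, 0, 0], "fingers": 0}, {"travel": [144, -2.6, -0.4], "rot": [0.04, 0, 0], "fingers": 0}])

```text
time_s: 5.88
tcp_pos: [0.5475, -0.1928, 0.1055]
tcp_rot: [0.706, -0.034, 0.707, 0.034]
ft_force: [0.1, -0.6, 1.0]
finger_gap: 0.0942
```

jog_arm(motion=[{"travel": [0, 0, 0], "rot": [0, 0, 0], "fingers": 0.5}, {"travel": [0, 0, 0], "rot": [0, 0, 0], "fingers": 1}, {"travel": [0, 0, 0], "rot": [0, 0, 0], "fingers": 1}, {"travel": [0, 0, 0], "rot": [0, 0, 0], "fingers": 1}, {"travel": [0, 0, 0], "rot": [0, 0, 0], "fingers": 1}, {"travel": [0, 0, 0], "rot": [0, 0, 0], "fingers": 1}, {"travel": [0, 0, 0], "rot": [0, 0, 0], "fingers": 1}, {"travel": [0, 0, 0], "rot": [0, 0, 0], "fingers": 1}], newtons=30)

```text
time_s: 6.55
tcp_pos: [0.5479, -0.1939, 0.1066]
tcp_rot: [0.706, -0.033, 0.706, 0.033]
ft_force: [0.6, 0.9, -0.3]
finger_gap: 0.0441
```

jog_arm(motion=[{"travel": [0, 0, 0], "rot": [0, 0, 0], "fingers": 1}, {"travel": [0, 0, 0], "rot": [0, 0, 0], "fingers": 1}, {"travel": [0, 0, 0], "rot": [0, 0, 0], "fingers": 1}, {"travel": [0, 0, 0], "rot": [0, 0, 0], "fingers": 1}, {"travel": [0, 0, 0], "rot": [0, 0, 0], "fingers": 1}, {"travel": [0, 0, 0], "rot": [0, 0, 0], "fingers": 1}], newtons=30)

```text
time_s: 7.05
tcp_pos: [0.5479, -0.1938, 0.1064]
tcp_rot: [0.706, -0.033, 0.706, 0.033]
ft_force: [0.1, 1.4, 0.0]
finger_gap: 0.0277
```

jog_arm(motion=[{"travel": [-8, 0, 0], "rot": [0, 0, 0], "fingers": 1}, {"travel": [-20, 0, 0], "rot": [0, 0, 0], "fingers": 1}, {"travel": [-40, 0, 0], "rot": [0, 0, 0], "fingers": 1}, {"travel": [-65, 0, 0], "rot": [0, 0, 0], "fingers": 1}, {"travel": [-95, 0, 0], "rot": [0, 0, 0], "fingers": 1}, {"travel": [-125, 0, 0], "rot": [0, 0, 0], "fingers": 1}, {"travel": [-150, 0, 0], "rot": [0, 0, 0], "fingers": 1}, {"travel": [-160, 0, 0], "rot": [0, 0, 0], "fingers": 1}, {"travel": [-160, 0, 0], "rot": [0, 0, 0], "fingers": 1}], newtons=45)

```text
time_s: 7.8
tcp_pos: [0.5489, -0.1943, 0.2694]
tcp_rot: [0.708, -0.033, 0.705, 0.033]
ft_force: [0.6, 0.0, -2.8]
finger_gap: 0.0278
```

Run:
```python
from h import *
s=env.read_state();print(s["tcp_pos"],s["ft_force"],s["finger_gap"])
to([.5218,.0762,.266],down(np.radians(85.6)))
```

```text
[ 0.54888662 -0.19434567  0.26938997] [ 0.6288545   0.02313217 -2.81084782] 0.027794236753267074
travel [  3.2 271.9  -1.6] rot [0.171 0.004 0.   ]
```

jog_arm(motion=[{"travel": [0, 15, 0], "rot": [0.02, 0, 0], "fingers": 1}, {"travel": [0, 45, 0], "rot": [0.06, 0, 0], "fingers": 1}, {"travel": [0, 80, 0], "rot": [0.1, 0, 0], "fingers": 1}, {"travel": [0, 115, 0], "rot": [0.14, 0, 0], "fingers": 1}, {"travel": [0, 150, 0], "rot": [0.171, 0, 0], "fingers": 1}, {"travel": [0, 185, 0], "rot": [0.171, 0, 0], "fingers": 1}, {"travel": [0, 220, -1], "rot": [0.171, 0, 0], "fingers": 1}, {"travel": [0, 247, -1], "rot": [0.171, 0, 0], "fingers": 1}, {"travel": [0, 264, -1], "rot": [0.171, 0, 0], "fingers": 1}, {"travel": [0, 272, -1.6], "rot": [0.171, 0, 0], "fingers": 1}, {"travel": [0, 272, -1.6], "rot": [0.171, 0, 0], "fingers": 1}, {"travel": [0, 272, -1.6], "rot": [0.171, 0, 0], "fingers": 1}, {"travel": [0, 272, -1.6], "rot": [0.171, 0, 0], "fingers": 1}])

```text
time_s: 8.88
tcp_pos: [0.5208, 0.0751, 0.2661]
tcp_rot: [0.706, 0.028, 0.707, -0.028]
ft_force: [-0.0, -0.8, -1.0]
finger_gap: 0.0276
```

Run:
```python
from h import *
import pickle
s=env.read_state();print(s["tcp_pos"],rot(s["tcp_rot"]).round(4).tolist(),s["ft_force"])
D={n:grab(n) for n in("wrist","scene","side")};pickle.dump(D,open("w3.pkl","wb"))
o=np.zeros((600,800,3),np.uint8)
o[:300,:400]=cv2.resize(D["wrist"]["image"],(400,300))
def z(im,u,v,w,h): return cv2.resize(im[v:v+h,u:u+w],(400,300),interpolation=cv2.INTER_CUBIC)
o[:300,400:]=z(D["wrist"]["image"],240,180,160,120)
o[300:,:400]=z(D["scene"]["image"],260,90,120,90)
o[300:,400:]=z(D["side"]["image"],190,155,160,120)
cv2.imwrite("pics/w3.png",o[...,::-1])
```

```text
[0.52079227 0.07511391 0.26611293] [[-0.0005, 0.0787, 0.9969], [-0.0006, 0.9969, -0.0787], [-1.0, -0.0007, -0.0004]] [-0.04057516 -0.80934304 -1.02518178]
```

View pics/w3.png

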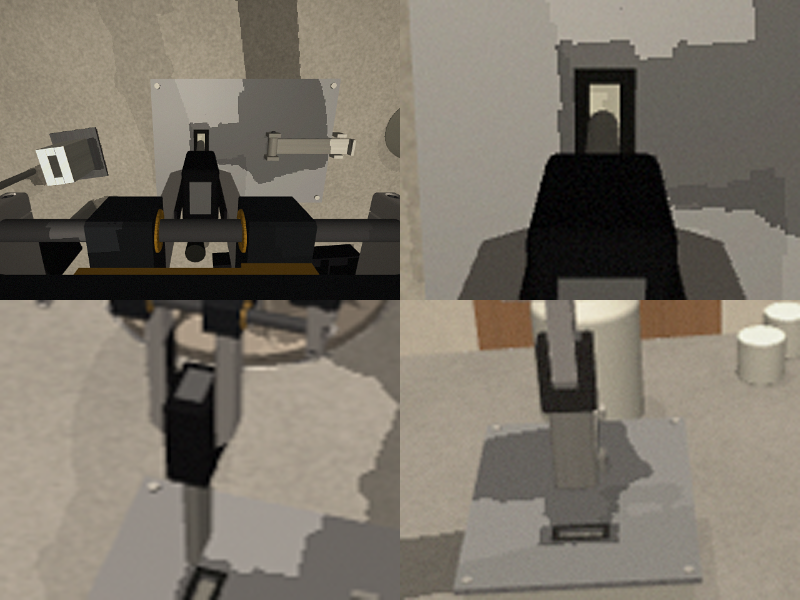

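The wrist view (upper row) shows the blade tip just over the slot, at about (320,226) against a rim centre at (322,225). The scene and side views show it hanging upright and close to aligned. Now I measure the residual offset from the same pictures.

Run:
```python
from h import *
import pickle
D=pickle.load(open("w3.pkl","rb"))
d=D["wrist"];g=cv2.cvtColor(d["image"],cv2.COLOR_RGB2GRAY).astype(int)
print("wrist rows");
for v in (200,212,218,222,224,226,228,230,234,238): print(v,g[v,305:340].tolist())
d=D["side"];g=cv2.cvtColor(d["image"],cv2.COLOR_RGB2GRAY).astype(int)
print("side")
for v in (212,218,224,227,229,231,244,246,248,250): print(v,g[v,240:285].tolist())
```

```text
wrist rows
200 [101, 102, 99, 101, 97, 101, 101, 100, 100, 98, 101, 100, 96, 100, 97, 100, 97, 100, 99, 98, 99, 98, 96, 96, 102, 99, 96, 96, 105, 166, 164, 164, 161, 161, 162]
212 [89, 87, 86, 85, 63, 14, 16, 19, 20, 16, 15, 18, 17, 17, 14, 16, 16, 17, 16, 17, 17, 17, 16, 16, 21, 23, 16, 16, 18, 60, 102, 98, 98, 96, 99]
218 [82, 89, 85, 86, 63, 11, 14, 18, 14, 13, 46, 191, 180, 180, 179, 178, 180, 179, 160, 158, 161, 161, 164, 8, 13, 16, 19, 18, 22, 81, 102, 99, 99, 96, 99]
222 [79, 86, 85, 91, 88, 6, 18, 18, 13, 14, 49, 192, 182, 177, 178, 179, 158, 162, 160, 159, 162, 163, 164, 11, 13, 17, 15, 14, 23, 82, 100, 96, 97, 96, 97]
224 [84, 80, 88, 84, 84, 13, 15, 16, 13, 15, 52, 195, 181, 178, 107, 81, 81, 82, 138, 164, 159, 165, 161, 11, 17, 15, 16, 16, 23, 82, 99, 100, 97, 94, 96]
226 [83, 82, 85, 88, 85, 12, 14, 12, 11, 14, 28, 105, 49, 53, 58, 56, 61, 56, 56, 56, 85, 167, 164, 11, 17, 17, 16, 15, 27, 82, 97, 96, 97, 100, 97]
228 [85, 87, 84, 85, 83, 14, 12, 13, 16, 15, 31, 52, 53, 57, 60, 57, 60, 58, 58, 58, 55, 68, 169, 16, 17, 18, 16, 20, 24, 80, 101, 98, 95, 97, 96]
230 [85, 87, 
[... 1738 characters left out ...]
 74, 72, 71, 64, 65, 59, 60, 67, 93, 110, 105, 114, 135, 139, 138, 136, 136, 132, 136]
246 [144, 144, 148, 144, 143, 141, 110, 94, 94, 101, 89, 44, 39, 44, 49, 52, 51, 58, 60, 59, 61, 65, 68, 71, 73, 71, 71, 73, 73, 67, 70, 52, 36, 50, 83, 84, 85, 103, 138, 136, 136, 137, 137, 134, 136]
248 [148, 143, 143, 146, 147, 137, 88, 94, 96, 101, 89, 31, 36, 61, 95, 97, 100, 111, 110, 113, 105, 108, 108, 112, 125, 117, 97, 100, 103, 113, 104, 53, 39, 51, 84, 90, 98, 123, 136, 136, 136, 134, 138, 134, 135]
250 [144, 143, 147, 143, 147, 135, 90, 98, 99, 92, 71, 40, 39, 38, 44, 42, 46, 45, 42, 46, 40, 38, 36, 43, 51, 45, 52, 50, 52, 54, 64, 62, 61, 71, 84, 90, 86, 105, 137, 136, 136, 138, 136, 136, 137]
```

Run:
```python
from h import *
import pickle
D=pickle.load(open("w3.pkl","rb"))
d=D["side"];K=np.array(d["K"]);M=d["M"]
def rp(u,v,n,c):
    r=M[:3,:3]@np.array([(u-K[0,2])/K[0,0],(v-K[1,2])/K[1,1],1]);o=M[:3,3];return o+r*(c-n@o)/(n@r)
n=np.array([.0787,.9969,0])
f=n@np.array([.5208,.0755,0])-.005
for v in(212,218,224): print("blade",v,[rp(u,v,n,f).round(4).tolist() for u in(250.7,259.5,268.3)])
print("slot",ray(d,262.1,247.5,.12).round(4))
w=D["wrist"]
for c in((320.6,232,.165),(320.6,232,.18),(321.3,225,.12)): print("wrist",c,ray(w,*c).round(4))
# wrist: rim far (low-x) edge rows and blade low-x edge
g=cv2.cvtColor(w["image"],cv2.COLOR_RGB2GRAY).astype(int);print(g[200:245,322].tolist())
for v in(207.5,222.8): print(v,ray(w,321,v,.12).round(4),ray(w,321,v,.165).round(4))
```

```text
blade 212 [[0.5071, 0.0716, 0.2119], [0.5248, 0.0702, 0.2111], [0.5425, 0.0688, 0.2103]]
blade 218 [[0.5059, 0.0717, 0.1979], [0.5238, 0.0703, 0.1971], [0.5416, 0.0688, 0.1962]]
blade 224 [[0.5047, 0.0718, 0.1837], [0.5227, 0.0703, 0.1828], [0.5408, 0.0689, 0.182]]
slot [0.524  0.0769 0.12  ]
wrist (320.6, 232, 0.165) [0.5115 0.0761 0.165 ]
wrist (320.6, 232, 0.18) [0.5082 0.0764 0.18  ]
wrist (321.3, 225, 0.12) [0.5144 0.0766 0.12  ]
[100, 101, 100, 101, 99, 100, 96, 53, 13, 15, 21, 14, 17, 54, 169, 160, 160, 179, 179, 178, 158, 158, 162, 159, 82, 55, 56, 57, 58, 56, 55, 57, 55, 55, 55, 56, 55, 57, 57, 59, 58, 26, 3, 5, 10]
207.5 [0.4971 0.0776 0.12  ] [0.4906 0.0781 0.165 ]
222.8 [0.5122 0.0764 0.12  ] [0.5036 0.0771 0.165 ]
```

jog_arm(motion=[{"travel": [10, 1.1, 0.6], "rot": [0, 0, 0], "fingers": 1}, {"travel": [25, 1.1, 0.6], "rot": [0, 0, 0], "fingers": 1}, {"travel": [36, 1.1, 0.6], "rot": [0, 0, 0], "fingers": 1}, {"travel": [40, 1.1, 0.6], "rot": [0, 0, 0], "fingers": 1}, {"travel": [40, 1.1, 0.6], "rot": [0, 0, 0], "fingers": 1}, {"travel": [40, 1.1, 0.6], "rot": [0, 0, 0], "fingers": 1}, {"travel": [40, 1.1, 0.6], "rot": [0, 0, 0], "fingers": 1}])

```text
time_s: 9.62
tcp_pos: [0.5218, 0.0779, 0.2269]
tcp_rot: [0.707, 0.027, 0.706, -0.027]
ft_force: [0.3, -0.1, -1.1]
finger_gap: 0.0274
```

Run:
```python
from h import *
import pickle
s=env.read_state();print(s["tcp_pos"],rot(s["tcp_rot"]).round(4).tolist(),s["ft_force"])
D={n:grab(n) for n in("wrist","scene","side")};pickle.dump(D,open("w4.pkl","wb"))
o=np.zeros((600,800,3),np.uint8)
def z(im,u,v,w,h): return cv2.resize(im[v:v+h,u:u+w],(400,300),interpolation=cv2.INTER_CUBIC)
o[:300,:400]=z(D["wrist"]["image"],280,180,80,60)
o[:300,400:]=z(D["scene"]["image"],280,130,80,60)
o[300:,:400]=z(D["side"]["image"],220,205,80,60)
cv2.imwrite("pics/w4.png",o[...,::-1])
```

```text
[0.52179889 0.07785893 0.22693527] [[0.0006, 0.0769, 0.997], [0.0001, 0.997, -0.0769], [-1.0, 0.0002, 0.0006]] [ 0.32498457 -0.052376   -1.06365195]
```

View pics/w4.png

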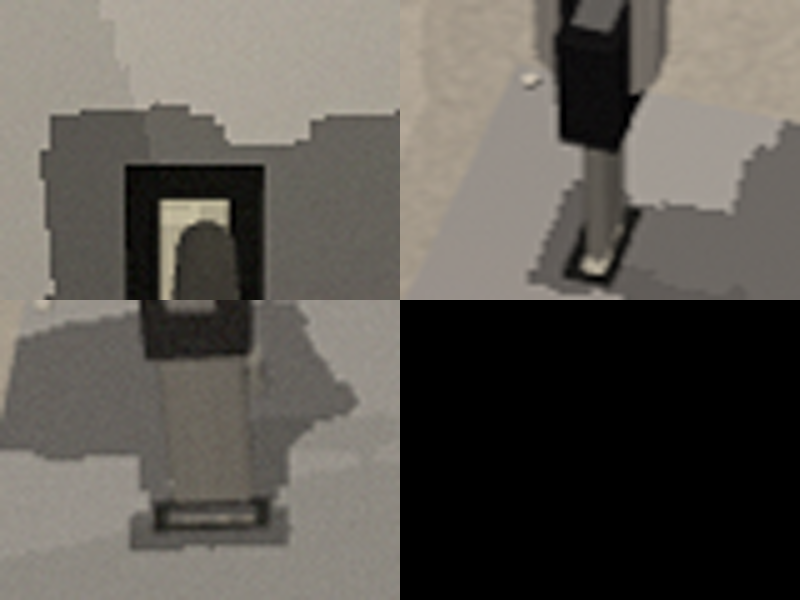

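The wrist crop shows the blade (centre 205) to the right of the slot (centre 194), which is about 1.8 mm too far in +y. That agrees with the TCP reading of y = 0.0779. In x it is within about 0.5 mm. I'll correct both and check.

jog_arm(motion=[{"travel": [0, -1.8, -0.5], "rot": [0, 0, 0], "fingers": 1}, {"travel": [0, -1.8, -0.5], "rot": [0, 0, 0], "fingers": 1}, {"travel": [0, -1.8, -0.5], "rot": [0, 0, 0], "fingers": 1}, {"travel": [0, -1.8, -0.5], "rot": [0, 0, 0], "fingers": 1}, {"travel": [0, -1.8, -0.5], "rot": [0, 0, 0], "fingers": 1}, {"travel": [0, -1.8, -0.5], "rot": [0, 0, 0], "fingers": 1}])

```text
time_s: 10.27
tcp_pos: [0.5208, 0.0761, 0.2265]
tcp_rot: [0.707, 0.027, 0.707, -0.027]
ft_force: [0.0, 0.3, -1.5]
finger_gap: 0.0279
```

Run:
```python
from h import *
s=env.read_state();print(s["tcp_pos"],s["ft_force"])
w=grab("wrist");save(w,"pics/w5.png");g=cv2.cvtColor(w["image"],cv2.COLOR_RGB2GRAY).astype(int)
for v in(214,216,221,224,227,230,233,236): print(v,g[v,300:340].tolist())
print(g[205:240,319].tolist())
```

```text
[0.52081132 0.07613128 0.22645567] [ 0.01888403  0.27495506 -1.52365312]
214 [86, 88, 88, 88, 88, 89, 86, 5, 7, 7, 11, 7, 9, 11, 10, 14, 5, 10, 6, 5, 8, 9, 9, 4, 8, 8, 9, 8, 10, 4, 10, 12, 9, 31, 37, 100, 99, 100, 97, 97]
216 [85, 85, 86, 88, 83, 91, 85, 6, 16, 14, 16, 12, 17, 19, 14, 20, 17, 17, 17, 17, 17, 16, 16, 18, 19, 21, 14, 21, 20, 16, 23, 16, 17, 14, 30, 105, 100, 97, 100, 98]
221 [85, 87, 86, 87, 87, 89, 85, 10, 15, 16, 17, 12, 10, 36, 146, 173, 172, 170, 173, 169, 173, 173, 173, 172, 173, 172, 172, 133, 9, 17, 14, 23, 21, 19, 32, 105, 100, 99, 99, 97]
224 [84, 85, 85, 84, 86, 87, 87, 26, 15, 14, 17, 13, 11, 31, 139, 166, 164, 184, 181, 109, 82, 81, 83, 138, 163, 164, 164, 127, 11, 17, 13, 20, 23, 13, 28, 107, 99, 96, 97, 95]
227 [86, 88, 86, 85, 84, 89, 84, 26, 12, 15, 15, 17, 11, 35, 139, 161, 40, 51, 56, 59, 60, 62, 60, 62, 61, 57, 109, 130, 10, 19, 18, 17, 18, 15, 27, 103, 98, 98, 97, 97]
230 [87, 86, 86, 85, 87, 85, 87, 25, 13, 17, 16, 18, 13, 42, 149, 74, 51, 51, 59, 57, 58, 61, 59, 57, 58, 59, 62, 101, 18, 18, 21, 19, 11, 13, 39, 102, 99, 99, 99, 95]
233 [83, 83, 86, 84, 86, 85, 87, 24, 13, 12, 23, 19, 6, 36, 128, 45, 52, 55, 56, 59, 57, 60, 61, 59, 58, 60, 54, 76, 13, 22, 19, 16, 18, 14, 43, 100, 97, 98, 98, 97]
236 [83, 84, 86, 85, 88, 86, 86, 28, 12, 19, 19, 19, 14, 28, 97, 50, 52, 58, 57, 57, 58, 57, 58, 56, 59, 55, 55, 48, 11, 16, 20, 17, 16, 14, 44, 101, 98, 98, 96, 99]
[100, 98, 99, 101, 99, 100, 101, 103, 103, 5, 17, 17, 22, 19, 12, 37, 169, 183, 182, 109, 52, 55, 59, 61, 59, 57, 57, 58, 59, 57, 57, 57, 54, 59, 59]
```

jog_arm(motion=[{"travel": [3, -0.2, 0.3], "rot": [0, 0, 0], "fingers": 1}, {"travel": [6, -0.2, 0.3], "rot": [0, 0, 0], "fingers": 1}, {"travel": [9, -0.2, 0.3], "rot": [0, 0, 0], "fingers": 1}, {"travel": [12, -0.2, 0.3], "rot": [0, 0, 0], "fingers": 1}, {"travel": [12, -0.2, 0.3], "rot": [0, 0, 0], "fingers": 1}, {"travel": [12, -0.2, 0.3], "rot": [0, 0, 0], "fingers": 1}])

```text
time_s: 10.82
tcp_pos: [0.521, 0.0758, 0.2142]
tcp_rot: [0.706, 0.027, 0.707, -0.027]
ft_force: [-0.3, -0.2, -1.8]
finger_gap: 0.0277
```

jog_arm(motion=[{"travel": [4, 0, 0], "rot": [0, 0, 0], "fingers": 1}, {"travel": [8, 0, 0], "rot": [0, 0, 0], "fingers": 1}, {"travel": [12, 0, 0], "rot": [0, 0, 0], "fingers": 1}, {"travel": [16, 0, 0], "rot": [0, 0, 0], "fingers": 1}, {"travel": [20, 0, 0], "rot": [0, 0, 0], "fingers": 1}, {"travel": [20, 0, 0], "rot": [0, 0, 0], "fingers": 1}])

```text
time_s: 11.32
tcp_pos: [0.5207, 0.0758, 0.1935]
tcp_rot: [0.706, 0.027, 0.707, -0.027]
ft_force: [0.2, -0.1, -2.2]
finger_gap: 0.0279
```

jog_arm(motion=[{"travel": [5, 0, 0], "rot": [0, 0, 0], "fingers": 1}, {"travel": [10, 0, 0], "rot": [0, 0, 0], "fingers": 1}, {"travel": [15, 0, 0], "rot": [0, 0, 0], "fingers": 1}, {"travel": [20, 0, 0], "rot": [0, 0, 0], "fingers": 1}, {"travel": [25, 0, 0], "rot": [0, 0, 0], "fingers": 1}, {"travel": [29, 0, 0], "rot": [0, 0, 0], "fingers": 1}, {"travel": [29, 0, 0], "rot": [0, 0, 0], "fingers": 1}, {"travel": [29, 0, 0], "rot": [0, 0, 0], "fingers": 1}, {"travel": [29, 0, 0], "rot": [0, 0, 0], "fingers": 1}, {"travel": [29, 0, 0], "rot": [0, 0, 0], "fingers": 1}, {"travel": [29, 0, 0], "rot": [0, 0, 0], "fingers": 1}, {"travel": [29, 0, 0], "rot": [0, 0, 0], "fingers": 1}])

```text
time_s: 12.32
tcp_pos: [0.5212, 0.0759, 0.1656]
tcp_rot: [0.707, 0.027, 0.706, -0.027]
ft_force: [-0.6, 0.2, -2.2]
finger_gap: 0.0278
```

Run:
```python
from h import *
s=env.read_state();print(s["tcp_pos"],s["ft_force"],s["finger_gap"],rot(s["tcp_rot"]).round(4).tolist())
D={n:grab(n) for n in("wrist","scene","side")}
P=cloud(D["side"]);q=P[(P[...,2]>.126)&(abs(P[...,0]-.54)<.03)&(P[...,1]>.24)&(P[...,1]<.31)&(P[...,2]<.2)];print("strap z",len(q),np.percentile(q[:,2],[5,50,95]))
im=D["side"]["image"];V=cv2.cvtColor(im,cv2.COLOR_RGB2HSV)[...,2];m=(V<70)&(abs(P[...,0]-.522)<.04)&(abs(P[...,1]-.07)<.03)&(P[...,2]>.126);q=P[m];print("handle z",np.percentile(q[:,2],[2,98]))
o=np.zeros((600,800,3),np.uint8)
def z(im,u,v,w,h): return cv2.resize(im[v:v+h,u:u+w],(400,300),interpolation=cv2.INTER_CUBIC)
o[:300,:400]=z(D["wrist"]["image"],0,0,640,480);o[:300,400:]=z(D["scene"]["image"],130,90,320,240)
o[300:,:400]=z(D["side"]["image"],200,165,160,120);o[300:,400:]=z(D["side"]["image"],0,0,640,480)
cv2.imwrite("pics/w6.png",o[...,::-1])
```

```text
[0.52118748 0.07591969 0.16564975] [-0.58964326  0.2239138  -2.20845556] 0.02783029754409239 [[0.0003, 0.0767, 0.9971], [0.0001, 0.9971, -0.0767], [-1.0, 0.0001, 0.0002]]
strap z 4 [0.13060738 0.13124536 0.13191316]
handle z [0.14513604 0.39112477]
```

View pics/w6.png

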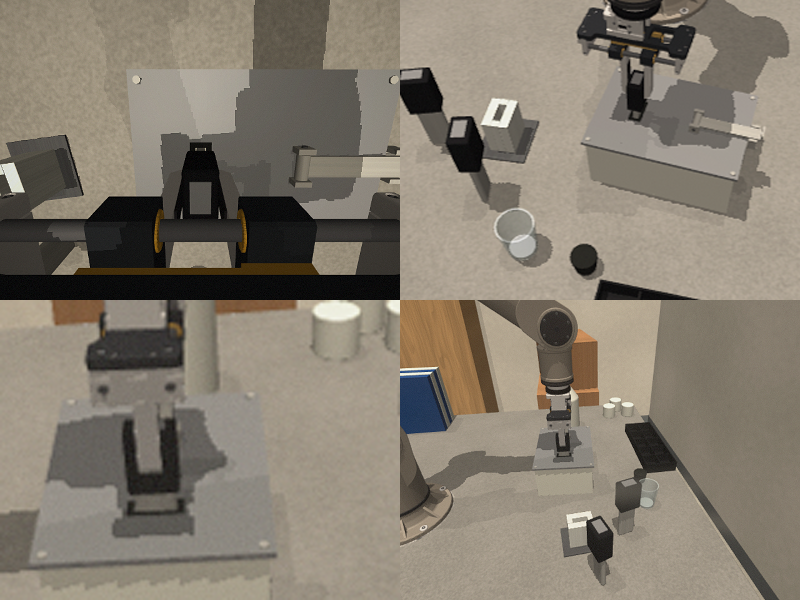

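The blade is through the slot, with the handle underside about 21 mm above the lid. The latch lies flat, the beaker and stopper are standing in place, and no side force shows. Handing in.

```bash
python3 -c "
from h import *
print(job.job_done())"
```

```text
the job is handed in; nothing more can be done
None
```

I finished the job and handed it in at about 12.5 s of the 58 s limit; the hand-in gives no verdict.

**What I did**
- **Latch:** I pushed the strap down to its stop with the shut fingers. The press reached about 52 N up at the wrist.
- **Probe:** I gripped the smallest of the three look-alike handles, the one in the holder, across its 28 mm faces. I lifted it clear and lowered the blade through the slot after one wrist-camera correction of about 1.8 mm.

**Last checks**
- **Latch:** the strap lies flat, with its upper face at z ≈ 0.131. The last reading used only 4 depth points, but the earlier one over 209 points agrees.
- **Position:** the TCP was within about 1 mm of the measured slot centre, with tilt under 0.001 rad and yaw within about 0.1° of the lid's edge.
- **Height:** I worked the handle underside out at about 21 mm above the lid, using the grasp offset. A side-camera check of its lower edge gave about 25 mm, and its upper reading was spoiled by the gripper. Both are inside the allowed 8 to 35 mm.
- **Grip:** the finger gap was 27.8 mm at 45 N grip. The wrist force was about −2 N, roughly the probe's weight, with no sign of rubbing on the slot.
- **Other objects:** the beaker and stopper look unmoved in the last pictures. The arm mostly hides the jug in the last pictures, but I never went near it.

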